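# Check the votive cup with the thermometer and stow it

### The job

Pick up the infrared thermometer from the steel tray, point its nose at the middle of the votive cup's side (the short glass with the tea light, not the tall tumbler) from about 10 cm away, and hold it steady there for about two seconds to take the reading. Then lower it gently, display up, into the open compartment of the walnut box, let go, and swing the brass keeper bar across it until the bar rests fully home in its catch. Do not move the cup or disturb anything else on the board.

Things in the scene. Friction and masses are not known exactly. Their poses are not given: they have to be found in the camera images.
- thermo: Stick-shaped white infrared thermometer, 150 long, 28 wide, 36 tall (mm), 0.12 kg, lying flat in the tray. Origin: centre of its underside; x along its length towards the nose, z up through the display. White block body from x=-75 to x=+43, then a black round nose 27 in diameter to x=+75. Dark display on top near the tail (-x) end.
- thermo_nose (a point): Centre of the thermometer's front face, 75 mm ahead of its origin and 18 above the underside; axes as the thermometer's; it looks along its own +x.
- votive: Glass votive cup, 76 tall, 64 across the rim, 54 across the foot, loose and upright, with an aluminium tea light in it. Origin: centre of its underside. It may stand on either side of the tall tumbler.
- votive_mid (a point): The point to aim at: on the cup's axis, 38 mm above its underside.
- tray: Low steel tray, fixed, 250 (its x) by 160 (its y), rim 14 tall, floor and wall 3 thick. Origin: centre of its underside. It may lie left or right of the middle, the walnut box on the other side.
- box: Walnut box, fixed, 215 (x) by 226 (y), 50 tall. Origin: centre of its underside. The half towards its -x is an open compartment; the half towards its +x is closed by a flat sliding door, 53 tall at most.
- box_compartment (a point): Centre of the open compartment's floor, 47 mm to the box's -x and 8 above the box's underside; axes as the box's. Inside it is 105 (x) by 210 (y), 42 deep; walls 8 thick (12 towards the lidded half).
- keeper (a joint): Angle of the flat brass bar (117 from pivot to tip, 12 wide, 5 thick) turning level about an upright pin above the box. 0: closed, pointing to the box's -x over the compartment, tip in the catch on the front wall (catch top 68 above the box's underside). Grows as it opens: at 1.57 it points to the box's +y; stop at 2.2. Starts open at 1.6 to 2.1; stays where it is left.
- keeper_pivot (a point): Pivot of the keeper at the underside of the bar, in the box's frame at x=+11.5, y=0, z=56 mm; axes as the box's.
- keeper_knob (a point): Top centre of the upright round knob on the keeper bar, 14 in diameter, standing 28 above the bar, 85 mm from the pivot, top 89 above the box's underside.
- tumbler: Tall plain drinking glass, 125 tall, 68 across the rim, about 13 cm from the votive cup; leave alone. Origin: centre of its underside.
- dreidel_tray: Orange plastic dreidel, 26 square body, about 48 long, lying in the tray beside the thermometer; leave alone. Origin: underside.
- dreidel_board: The other dreidel, the same, lying beyond the cups; leave alone.
- matchbox: Flat card box 110 x 65 x 20 beyond the cups, to the left; leave alone. Origin: centre of its underside.
- jar: Closed jar 68 in diameter, 100 tall, beyond the cups, to the right; leave alone. Origin: centre of its underside.
- bowl: White bowl 100 across, 50 tall, beyond the cups, to the left; leave alone. Origin: centre of its underside.

How it is judged:
By the outcome, as a careful person would: the job done as asked, in the order asked, and still so for the second after the job is handed in, with the robot touching nothing.
It also fails if it takes over 64 s, if anything falls off the work surface, if the arm or the gripper's body presses on something with over 40 N, if the wrist force passes 120 N, or if a joint passes its speed limit or range.

### The arm

A 7-joint arm with a two-finger parallel gripper is mounted at the origin on the work surface. World frame = base frame: x ahead of the robot, y to its left, z up, the work surface at z = 0. Lengths are in m, angles in rad, forces in N, time in s.
With the tool pointing down it reaches from about 0.4 to 0.875 m from the base axis. Payload 6.5 kg.
Tool frame: the origin (TCP) lies between the finger pads; the fingertips stand 14 mm ahead of it and the grasp point (between the pads) lies 5 mm behind it (tips_ahead is the z of the fingertips in the tool frame, in m); z points along the fingers, y is the line along which they close (so a half turn about z gives the same grasp; the last joint's range is limited). The gripper opens to 85 mm and grips with 20 to 120 N. Pads are 22 mm wide; open, the fingers measure 114 mm over their backs; the gripper's body (76 mm by 85 mm) begins 54 mm behind the grasp point. The pads swing forward as they close: fully open they stand 13 mm farther back than shut.
Start: joints at [1.138, 0.536, -0.004, 1.538, 0.003, 1.067, -0.071], TCP at [0.233, -0.607, 0.245] pointing down, gripper open.
Joint ranges: [-2.7, 2.7], [-0.37, 2.16], [-1.27, 1.26], [0.24, 2.4], [-1.31, 4.45], [0.19, 1.91], [-2.76, 2.76]. Speed limits (rad/s): [2.39, 2.39, 3.14, 3.14, 3.14, 3.14, 3.14].

### API

Orientations are given as a rotation vector (axis times angle).
In Python, from cell import * gives the robot as it stands. The module is installed in compiled form; this text tells all that it offers.
- The arm moves only by the tool step_arm, never from a script. Its arguments are lists of equal length, an entry for each row: "claw": the opening, from 0 (shut) to 1 (fully open); "travel": the shift along the tool's x, y, z each as a share of 0.1 m, from -1 to 1, a list of three; "spin": the turn about the tool's z as a share of 180 degrees, from -1 to 1. A call has 1 to 10 rows; each row is the pose to reach, as a shift and turn from the pose commanded when the call began, along the tool's axes at that moment, turning the shorter way round; what a row does not reach only later rows make up. A row lasts 1/10 s, in which the tool goes at most 50 mm and 8.59 degrees, less where a joint would pass 70% of its speed; a pose out of reach is approached as far as the arm can. A call with a number of a shift or a turn outside -1 to 1 is refused whole. A call with a gripper value outside its range is refused whole. The fingers move at their own pace and stop on an object; "grip_force" is the grip in N (left out, the last holds). Time passes only in rows, so rows that repeat a pose let the fingers close. It gives the time, the measured TCP pose, the force, the opening and the grip force at its end, in the units of the state.
- read_state(): the state, without advancing time (a new reading comes with each control period).
- snapshot(name): name is "scene" or "top" or "wrist"; returns a dict with "pixels" (480x640x3 uint8, red, green, blue), "camera_matrix" (3x3 intrinsics, pixels), "cam_to_world" (4x4, takes a point from camera to world coordinates). Camera axes: x right, y up, looking along -z (the intrinsics and any distortion apply to the point x, -y, -z); pixel columns grow to the right and rows downward; lengths in m; the calibration is good to about 2 mm. A picture is of the moment at which its call begins. There is no depth.
- job_done(): hands the job in; it is judged then, once.
Trained networks look in the newest picture that a camera, given by its name, has taken for a name from the list of things; names that differ only in an ending like _2 or _b are one class to them, and where a whole thing is asked for, a point or a joint stands for the part that bears it (a point fixed in the world has none). Each returns a list of dicts, best first, with "p" (0 to 1); they miss things now and then, are a little off and sometimes report something else, mostly with a low value. They report only what shows in the picture. A call takes as long as a camera call.
- regions_of(label, camera): "pixels" (480x640 bool, what is visible of it) and "box" ([centre column, centre row, width, height] in pixels, round what is visible of it).
The state is a dict: "clock": time; "q": joint angles; "qd": joint speeds; "joint_torque": joint torques, N m; "tcp_pos": TCP position; "ee_rot": TCP orientation; "force": force on the tool from outside, world axes, zero at the start; "wrist_torque": the same for the moment, N m; "finger_gap": opening from 0.0 (shut) to 1.0 (fully open); "grip_force": force on a finger pad.
Only numpy, scipy, OpenCV 4.12 (cv2) and the standard library are available. Lean on these libraries where they do the work, as an engineer would, in place of code of your own. Each camera call takes 0.05 s, during which the arm holds its last target. There are 200 camera calls.

## Working session

There is one attempt and no reset: what is moved stays moved. The work goes in short steps, Python scripts to look and compute and a tool call to move; the robot and the scene stay as the last step left them, time stands still between calls to the robot, and variables do not carry over. Pictures are saved under pics/ and viewed, at most 10 in all, crops included, and the job is handed in when it is done.

Besides the shell and the picture viewer there is one more tool, called after "Emit:" in YAML: its name, and indented under it one key for each argument. step_arm: Moves the arm, as the interface text tells. Shift numbers are shares of 0.1 m and turn numbers shares of 180 degrees, none past 1 either way. Its arguments: {"type":"object","properties":{"claw":{"type":"array"},"travel":{"type":"array"},"spin":{"type":"array"},"grip_force":{"type":"number"}},"required":["claw","travel","spin"]}

```bash
mkdir -p pics; cat > h.py <<'E'
from cell import *
import numpy as np, cv2
from scipy.spatial.transform import Rotation as R
def snap(n,f=None):
    s=snapshot(n)
    if f: cv2.imwrite('pics/'+f,s['pixels'][:,:,::-1])
    return s
def ray(s,uv,z):
    K=np.array(s['camera_matrix']);T=np.array(s['cam_to_world'])
    d=np.linalg.solve(K,[uv[0],uv[1],1.]);d=T[:3,:3]@(d*[1,-1,-1]);o=T[:3,3]
    return o+d*(z-o[2])/d[2]
def proj(s,P):
    K=np.array(s['camera_matrix']);T=np.array(s['cam_to_world'])
    p=T[:3,:3].T@(np.array(P)-T[:3,3]);p=K@(p*[1,-1,-1]);return p[:2]/p[2]
E
python3 - <<'E'
from h import *
st=read_state();print({k:np.round(v,3) for k,v in st.items()})
for n in ('top','scene'):
    s=snap(n,n+'1.png');print(n,np.round(s['cam_to_world'],3).tolist(),np.round(s['camera_matrix'],1).tolist())
    for l in ['thermo','votive','tray','box','keeper','keeper_knob','tumbler','dreidel_tray','dreidel_board','matchbox','jar','bowl']:
        r=regions_of(l,n)
        print(l,[(round(x['p'],2),np.round(x['box']).astype(int).tolist(),np.round(cv2.minAreaRect(np.argwhere(x['pixels'])[:,::-1].astype(np.float32))[0]).tolist() ,round(cv2.minAreaRect(np.argwhere(x['pixels'])[:,::-1].astype(np.float32))[2])) for x in r[:2] if x['pixels'].any()])
E
```

```text
{'clock': np.float64(0.0), 'q': array([ 1.138,  0.537, -0.004,  1.539,  0.003,  1.067, -0.071]), 'qd': array([ 0.002,  0.   ,  0.   , -0.001, -0.001, -0.001,  0.   ]), 'joint_torque': array([ 0.0000e+00, -5.8339e+01,  1.0490e+00, -2.5910e+01,  1.2000e-02,
        1.0000e-02, -0.0000e+00]), 'tcp_pos': array([ 0.233, -0.606,  0.244]), 'ee_rot': array([-3.087e+00, -5.730e-01,  1.000e-03]), 'force': array([-0.308,  0.748, -0.196]), 'wrist_torque': array([ 0.02 ,  0.034, -0.014]), 'grip_force': np.float64(0.0), 'finger_gap': np.float64(0.997)}
top [[-0.006, 0.99, -0.142, 0.458], [-1.0, -0.008, -0.009, 0.018], [-0.01, 0.142, 0.99, 0.978], [0.0, 0.0, 0.0, 1.0]] [[474.7, 0.0, 320.8], [0.0, 474.7, 229.6], [0.0, 0.0, 1.0]]
thermo [(0.79, [507, 291, 31, 80], [508.0, 292.0], 15)]
votive [(0.91, [304, 188, 40, 40], [303.0, 186.0], 45)]
tray [(0.63, [495, 285, 86, 130], [493.0, 284.0], 2)]
box [(0.56, [174, 267, 125, 114], [172.0, 268.0], 0)]
keeper []
keeper_knob [(0.77, [144, 261, 65, 10], [142.0, 259.0], 4)]
tumbler [(0.73, [374, 180, 38, 46], [371.0, 180.0], 90)]
dreidel_tray [(0.51, [469, 287
[... 670 characters left out ...]
 298, 43, 53], [203.0, 296.0], 76), (0.62, [210, 184, 120, 98], [212.0, 182.0], 46)]
box [(0.88, [480, 300, 150, 138], [485.0, 296.0], 22)]
keeper [(0.89, [511, 305, 63, 27], [514.0, 300.0], 26)]
keeper_knob [(0.55, [511, 305, 62, 32], [513.0, 300.0], 24)]
tumbler [(0.92, [261, 269, 42, 63], [260.0, 268.0], 90), (0.45, [406, 372, 61, 55], [405.0, 370.0], 45)]
dreidel_tray []
dreidel_board [(0.58, [283, 328, 20, 18], [282.0, 328.0], 90)]
matchbox [(0.56, [331, 360, 59, 67], [333.0, 357.0], 27)]
jar [(0.86, [205, 301, 48, 54], [203.0, 296.0], 76), (0.39, [327, 302, 33, 46], [326.0, 301.0], 90)]
bowl [(0.71, [512, 303, 63, 37], [513.0, 300.0], 24), (0.7, [406, 372, 55, 60], [405.0, 372.0], 45)]
```

View pics/top1.png

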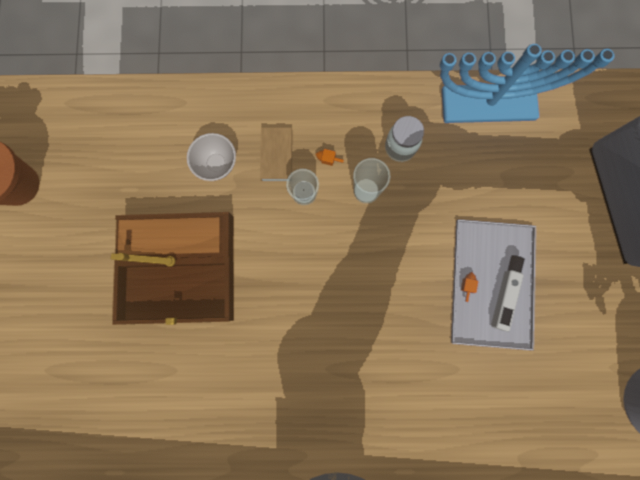

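View pics/scene1.png

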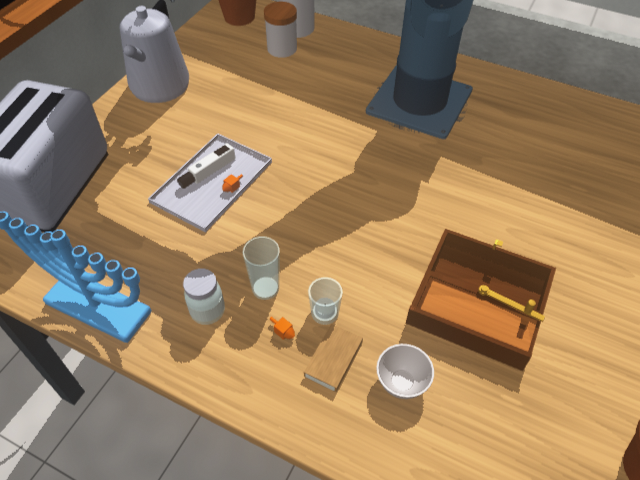

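The top view shows the thermometer at (508,292) with its nose at the far end (515,263) and the dreidel at (469,287). The votive is at (303,187), with the tumbler to its right at (371,180). The box is at left with its compartment towards the robot and the catch at (170,321). The keeper points to +y from its pivot at (170,262). The scene view agrees, with the nose at (186,180). Next I fit the poses to the masks.

```bash
cat >> h.py <<'E'
from scipy.optimize import minimize
def boxpts(x0,x1,y0,y1,z0,z1): return np.array([[x,y,z] for x in (x0,x1) for y in (y0,y1) for z in (z0,z1)])
def circ(r,z): a=np.linspace(0,6.283,40); return np.c_[r*np.cos(a),r*np.sin(a),0*a+z]
def hullmask(s,P):
    uv=np.array([proj(s,p) for p in P]); m=np.zeros((480,640),np.uint8)
    h=cv2.convexHull((uv*16).round().astype(np.int32)); cv2.fillConvexPoly(m,h,1,cv2.LINE_8,4); return m.astype(bool)
def place(P,p,z): return P@R.from_euler('z',p[2]).as_matrix().T+[p[0],p[1],z]
def fit(views,P,z,p0,yaw=True):
    def c(p):
        q=p if yaw else [p[0],p[1],0]; t=0
        for s,m in views:
            h=hullmask(s,place(P,q,z)); t+=1-(h&m).sum()/max((h|m).sum(),1)
        return t
    n=3 if yaw else 2
    sx=np.array([p0[:n]]+[np.array(p0[:n])+d for d in np.diag([.012,.012,.12][:n])])
    r=minimize(c,p0[:n],method='Nelder-Mead',options=dict(initial_simplex=sx,xatol=2e-4,fatol=1e-4)); return np.round(r.x,4),round(r.fun/len(views),3)
THER=np.r_[boxpts(-.075,.043,-.014,.014,0,.036),boxpts(.043,.075,-.011,.011,.008,.030)]
VOT=np.r_[circ(.027,0),circ(.032,.076)]
E
python3 - <<'E'
from h import *
st=snap('top');
def top(l,i=0): return regions_of(l,'top')[i]['pixels']
M={l:top(l) for l in ['thermo','votive','tray','box','keeper_knob','tumbler','dreidel_tray','jar','bowl']}
ss=snap('scene')
S={l:regions_of(l,'scene')[0]['pixels'] for l in ['thermo','votive','box','tumbler','keeper']}
def go(l,P,z,p0,yaw=True):
    vs=[(st,M[l])]; print(l,'top',fit(vs,P,z,p0,yaw))
    if l in S: print('   scene',fit([(ss,S[l])],P,z,p0,yaw),'both',fit(vs+[(ss,S[l])],P,z,p0,yaw))
def g(u,v,z): return ray(st,(u,v),z)[:2].round(3)
print('tcp px',proj(ss,[.233,-.607,.245]),proj(st,[.233,-.607,.245]))
go('thermo',THER,.003,[*g(508,292,.03),-.17])
go('votive',VOT,0,g(304,188,.04),False)
go('tumbler',np.r_[circ(.027,0),circ(.034,.125)],0,g(371,180,.06),False)
go('tray',boxpts(-.125,.125,-.08,.08,0,.014),0,[*g(495,285,.01),1.57])
go('box',boxpts(-.1075,.1075,-.113,.113,0,.05),0,[*g(174,267,.03),0.0])
print('pivot',g(170,261,.058),'tip',g(113,257,.06),'catch',g(170,321,.068),'dreid',g(469,287,.013))
for n,c in (('TL',(117,215)),('TR',(231,213)),('BR',(233,322)),('BL',(113,323))): print(n,g(*c,.05))
E
```

```text
tcp px [153.40360654  -1.5361465 ] [757.41975108 451.77378676]
thermo top (array([ 0.4673, -0.3462, -0.3231]), np.float64(0.121))
   scene (array([ 0.4657, -0.3445, -0.2716]), np.float64(0.144)) both (array([ 0.4668, -0.3456, -0.3009]), np.float64(0.136))
votive top (array([0.6781, 0.0615]), np.float64(0.076))
   scene (array([0.6767, 0.0633]), np.float64(0.072)) both (array([0.6779, 0.0625]), np.float64(0.078))
tumbler top (array([ 0.6814, -0.0681]), np.float64(0.057))
   scene (array([ 0.6802, -0.0664]), np.float64(0.058)) both (array([ 0.6805, -0.0663]), np.float64(0.06))
tray top (array([ 0.4858, -0.3226,  3.0483]), np.float64(0.2))
box top (array([0.5192, 0.3204, 0.0221]), np.float64(0.014))
   scene (array([0.5185, 0.3225, 0.0186]), np.float64(0.017)) both (array([0.519 , 0.3213, 0.0244]), np.float64(0.02))
pivot [0.531 0.32 ] tip [0.539 0.431] catch [0.417 0.312] dreid [ 0.478 -0.271]
TL [0.624 0.432]
TR [0.626 0.204]
BR [0.413 0.196]
BL [0.413 0.428]
```

Emit:
step_arm:
  claw: [1, 1, 1, 1]
  travel:
    - [0, 0, -0.4]
    - [0, -0.4, -0.6]
    - [0, -0.8, -0.6]
    - [0.2, -1, -0.6]
  spin: [0, 0, 0, 0]

```text
clock: 2.5
tcp_pos: [0.2123, -0.5054, 0.3062]
ee_rot: [3.089, 0.565, -0.003]
force: [0.7, -1.1, -0.4]
finger_gap: 1.001
grip_force: 0.0
```

Emit:
step_arm:
  claw: [1, 1, 1]
  travel:
    - [0.4, -0.2, 0]
    - [0.8, -0.3, 0]
    - [1, -0.3, 0]
  spin: [0, 0, 0]

```text
clock: 2.8
tcp_pos: [0.3016, -0.4392, 0.3057]
ee_rot: [-3.087, -0.58, -0.003]
force: [0.3, 0.6, 0.3]
finger_gap: 0.996
grip_force: 0.0
```

Emit:
step_arm:
  claw: [1, 0.8, 0.6, 0.6, 0.6, 0.6]
  travel:
    - [0.4, -0.1, 0]
    - [0.8, -0.2, 0]
    - [1, -0.3, 0.2]
    - [1, -0.3, 0.4]
    - [1, -0.3, 0.6]
    - [1, -0.3, 0.6]
  spin: [0.04, 0.08, 0.12, 0.16, 0.2, 0.207]

```text
clock: 3.4
tcp_pos: [0.3799, -0.3771, 0.243]
ee_rot: [-3.107, 0.446, 0.007]
force: [0.5, -0.4, -0.8]
finger_gap: 0.6
grip_force: 0.0
```

```bash
cat >> h.py <<'E'
def goto(P,psi=None):
    st=read_state();M=R.from_rotvec(st['ee_rot']).as_matrix();ps=np.arctan2(M[1,0],M[0,0])
    d=M.T@(np.array(P)-st['tcp_pos']);sp=0 if psi is None else ((ps-psi+np.pi/2)%np.pi-np.pi/2)/np.pi
    print('travel',np.round(d/.1,3),'spin',round(sp,3),'psi',round(ps,3),'tcp',np.round(st['tcp_pos'],4))
E
python3 - <<'E'
from h import *
s=snap('wrist','w1.png'); T=s['cam_to_world'];print(np.round(T,3).tolist())
r=regions_of('thermo','wrist')
for x in r[:2]: print(x['p'],x['box'])
if r: print(fit([(s,r[0]['pixels'])],THER,.003,[.467,-.346,-.28]))
goto([.467,-.346,.1],-.28)
E
```

```text
[[-0.281, 0.921, 0.268, 0.447], [-0.96, -0.27, -0.081, -0.396], [-0.002, -0.28, 0.96, 0.371], [0.0, 0.0, 0.0, 1.0]]
0.75 [259.2, 120.1, 37.9, 179.9]
(array([ 0.4644, -0.3454, -0.3142]), np.float64(0.094))
travel [ 0.735 -0.552  1.457] spin -0.0 psi -0.281 tcp [ 0.3811 -0.3786  0.2457]
```

View pics/w1.png

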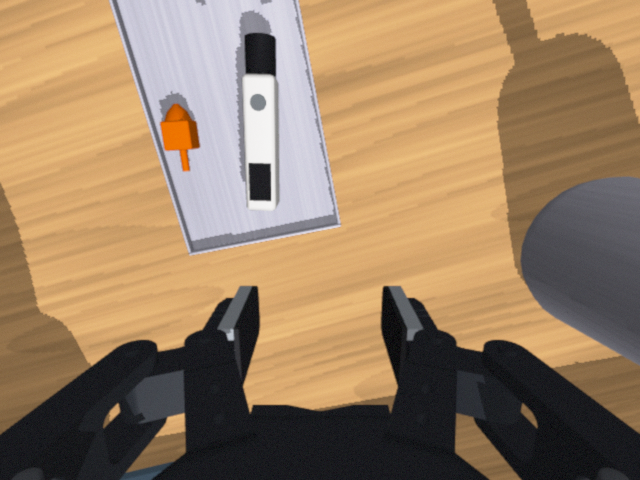

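The wrist view shows the thermometer from its nose at (260,35) to its tail at (262,208). Its body front edge runs (244,75)-(275,74), and the dreidel is at (180,130), well to the side. I'll get the pose from the top-face corners.

```bash
python3 - <<'E'
from h import *
s=snap('wrist')
c=[ray(s,p,.039)[:2] for p in ((244,75),(275,74),(248,208),(277,209))]
f=(c[0]+c[1])/2;t=(c[2]+c[3])/2
d=f-t;y=np.arctan2(d[1],d[0]);u=d/np.linalg.norm(d)
print(np.linalg.norm(d),np.linalg.norm(c[0]-c[1]),np.linalg.norm(c[2]-c[3]),'yaw',y,'org',t+u*.075,f-u*.043)
o=(t+u*.075+f-u*.043)/2
goto([*(o),.1],y)
E
```

```text
0.11518216391542882 0.02623135163312205 0.026989551240072376 yaw -0.30297098387244414 org [ 0.46868406 -0.34922279] [ 0.46599456 -0.34838206]
travel [ 0.74  -0.529  1.463] spin 0.007 psi -0.281 tcp [ 0.3814 -0.379   0.2463]
```

Emit:
step_arm:
  claw: [0.6, 0.6, 0.6, 0.6, 0.6]
  travel:
    - [0.4, -0.3, 0.2]
    - [0.74, -0.53, 0.5]
    - [0.74, -0.53, 0.8]
    - [0.74, -0.53, 1]
    - [0.74, -0.53, 1]
  spin: [0.007, 0.007, 0.007, 0.007, 0.007]

```text
clock: 4.05
tcp_pos: [0.466, -0.3476, 0.1437]
ee_rot: [-3.104, 0.474, 0.005]
force: [-0.1, 0.5, -0.6]
finger_gap: 0.602
grip_force: 0.0
```

```bash
python3 - <<'E'
from h import *
s=snap('wrist','w2.png')
r=regions_of('thermo','wrist')
if r: print(r[0]['p'],r[0]['box'],fit([(s,r[0]['pixels'])],THER,.003,[.467,-.348,-.3]))
goto([.467,-.348,.024],-.303)
E
```

```text
0.96 [315.2, 231.6, 44.8, 215.2] (array([ 0.4673, -0.3456, -0.3061]), np.float64(0.064))
travel [-0.009 -0.011  1.226] spin -0.001 psi -0.305 tcp [ 0.4674 -0.3492  0.1466]
```

View pics/w2.png

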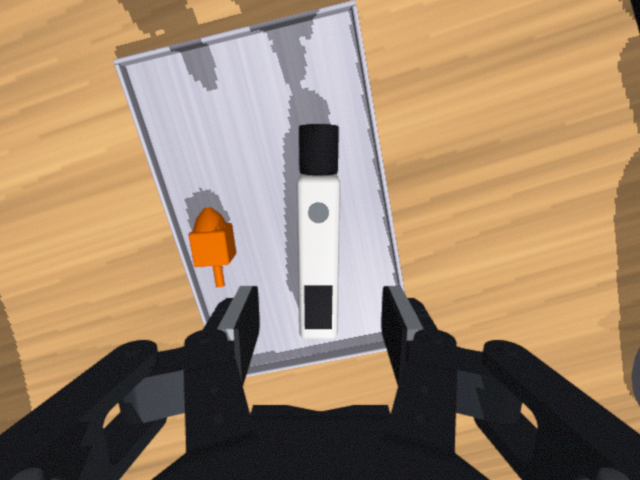

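Emit:
step_arm:
  claw: [0.6, 0.6, 0.6, 0.6]
  travel:
    - [0, 0, 0.4]
    - [0, 0, 0.8]
    - [0, 0, 0.95]
    - [0, 0, 0.95]
  spin: [0, 0, 0, 0]

```text
clock: 4.55
tcp_pos: [0.4664, -0.3483, 0.05]
ee_rot: [-3.104, 0.478, 0.003]
force: [-0.7, 0.6, 0.5]
finger_gap: 0.601
grip_force: 0.0
```

Emit:
step_arm:
  claw: [0.6, 0.6, 0.6, 0.3, 0.2, 0.2, 0.2, 0.2]
  travel:
    - [0, 0, 0.15]
    - [0, 0, 0.24]
    - [0, 0, 0.24]
    - [0, 0, 0.24]
    - [0, 0, 0.24]
    - [0, 0, 0.24]
    - [0, 0, 0.24]
    - [0, 0, 0.24]
  spin: [0, 0, 0, 0, 0, 0, 0, 0]
  grip_force: 50

```text
clock: 5.35
tcp_pos: [0.4675, -0.3487, 0.0271]
ee_rot: [3.104, -0.478, 0.002]
force: [0.0, -0.0, 6.1]
finger_gap: 0.315
grip_force: 50.8
```

Emit:
step_arm:
  claw: [0.2, 0.2, 0.2, 0.2, 0.2, 0.2]
  travel:
    - [0, 0, -0.1]
    - [0, 0, -0.25]
    - [0, 0, -0.5]
    - [0, 0, -0.8]
    - [0, 0, -1]
    - [0, 0, -1]
  spin: [0, 0, 0, 0, 0, 0]

```text
clock: 5.95
tcp_pos: [0.4688, -0.3497, 0.1302]
ee_rot: [3.102, -0.478, 0.009]
force: [0.9, -0.6, -0.6]
finger_gap: 0.319
grip_force: 50.1
```

```bash
python3 - <<'E'
from h import *
s=snap('wrist','w3.png')
print(read_state()['finger_gap'],read_state()['force'])
r=regions_of('thermo','wrist')
if r: print(r[0]['p'],r[0]['box'])
goto([.488,.0625,.125],0)
E
```

```text
0.3197343640478513 [-0.50569761  0.03377209 -1.07571257]
0.65 [317.5, 266.4, 82.7, 287.7]
travel [-1.035 -3.981  0.017] spin -0.097 psi -0.306 tcp [ 0.467  -0.3483  0.1269]
```

View pics/w3.png

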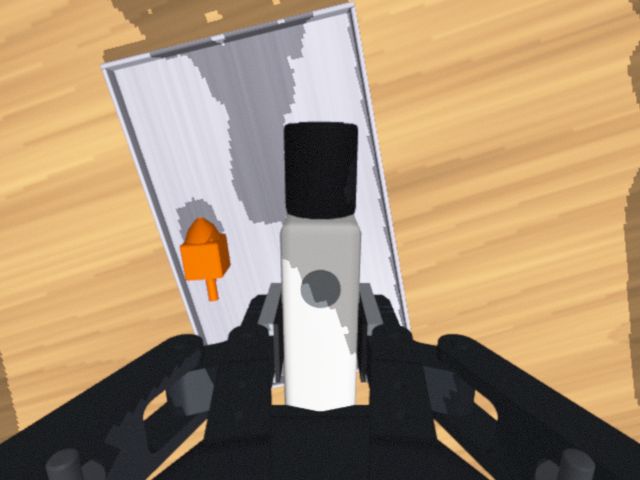

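The thermometer is held straight along the tool axis, with its nose at (321,125-215) and the dreidel undisturbed. Now I carry it over.

Emit:
step_arm:
  claw: [0.2, 0.2, 0.2, 0.2]
  travel:
    - [-0.05, -0.2, 0]
    - [-0.12, -0.45, 0]
    - [-0.19, -0.72, 0]
    - [-0.26, -1, 0]
  spin: [0, 0, 0, 0]

```text
clock: 6.45
tcp_pos: [0.4711, -0.2438, 0.1251]
ee_rot: [-3.104, 0.479, 0.004]
force: [0.3, 1.0, -1.4]
finger_gap: 0.318
grip_force: 50.1
```

Emit:
step_arm:
  claw: [0.2, 0.2, 0.2]
  travel:
    - [-0.08, -0.33, 0]
    - [-0.17, -0.67, 0]
    - [-0.26, -1, 0]
  spin: [0, 0, 0]

```text
clock: 6.75
tcp_pos: [0.4764, -0.1402, 0.1252]
ee_rot: [-3.105, 0.478, 0.004]
force: [0.1, 0.4, -1.4]
finger_gap: 0.321
grip_force: 50.1
```

Emit:
step_arm:
  claw: [0.2, 0.2, 0.2]
  travel:
    - [-0.08, -0.33, 0]
    - [-0.17, -0.67, 0]
    - [-0.26, -1, 0]
  spin: [0, 0, 0]

```text
clock: 7.05
tcp_pos: [0.4817, -0.0372, 0.1253]
ee_rot: [3.105, -0.478, -0.004]
force: [0.5, -0.7, -0.8]
finger_gap: 0.32
grip_force: 50.1
```

Emit:
step_arm:
  claw: [0.2, 0.2, 0.2, 0.2, 0.2, 0.2]
  travel:
    - [-0.08, -0.3, 0]
    - [-0.15, -0.6, 0.1]
    - [-0.2, -0.8, 0.2]
    - [-0.26, -0.95, 0.3]
    - [-0.26, -0.97, 0.4]
    - [-0.26, -0.97, 0.4]
  spin: [-0.03, -0.06, -0.09, -0.097, -0.097, -0.097]

```text
clock: 7.65
tcp_pos: [0.4856, 0.0611, 0.0845]
ee_rot: [3.141, -0.001, -0.006]
force: [-0.0, -1.6, -0.6]
finger_gap: 0.32
grip_force: 50.1
```

```bash
python3 - <<'E'
from h import *
s=snap('top','t2.png')
for l in ('thermo','votive'):
    r=regions_of(l,'top')
    if r: print(l,r[0]['p'],r[0]['box'])
print(fit([(s,r[0]['pixels'])],VOT,0,[.678,.0625],False))
w=snap('wrist','w4.png')
r=regions_of('votive','wrist')
for x in r[:2]: print(x['p'],x['box'],fit([(w,x['pixels'])],VOT,0,[.678,.0625],False))
goto([.488,.0625,.0445],0)
E
```

```text
votive 0.73 [302.7, 187.8, 36.6, 36.3]
(array([0.6767, 0.0607]), np.float64(0.106))
travel [ 0.005 -0.02   0.421] spin -0.001 psi -0.003 tcp [0.4875 0.0605 0.0866]
```

View pics/w4.png

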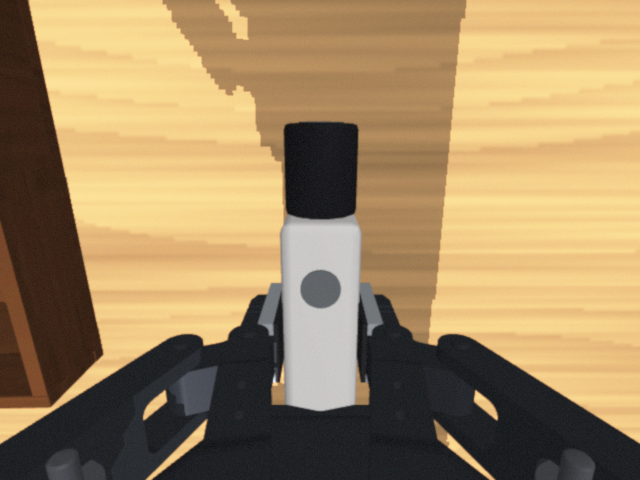

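The wrist view shows the held thermometer straight, with its nose tip at about (321,122), the box clear at left and the cup ahead, out of view. Next I check the nose tip position and descend.

Emit:
step_arm:
  claw: [0.2, 0.2, 0.2, 0.2, 0.2, 0.2]
  travel:
    - [0, -0.01, 0.1]
    - [0, -0.01, 0.2]
    - [0, -0.01, 0.3]
    - [0, -0.01, 0.38]
    - [0, -0.01, 0.42]
    - [0, -0.01, 0.42]
  spin: [0, 0, 0, 0, 0, 0]

```text
clock: 8.5
tcp_pos: [0.4866, 0.0625, 0.0435]
ee_rot: [3.141, -0.001, -0.002]
force: [-0.8, 0.3, -0.7]
finger_gap: 0.319
grip_force: 50.1
```

```bash
python3 - <<'E'
from h import *
w=snap('wrist');
for k in range(3): print(np.round(read_state()['tcp_pos'],4),np.round(read_state()['ee_rot'],3))
print('nose',ray(w,(321,122),.0525),ray(w,(321,122),.038))
s=snap('scene','s2.png');v=regions_of('votive','scene')
print(v[0]['p'],v[0]['box'],fit([(s,v[0]['pixels'])],VOT,0,[.678,.0625],False))
r=regions_of('thermo','scene')
for x in r[:2]: print(x['p'],x['box'],fit([(s,x['pixels'])],THER,.020,[.488,.0625,0]))
print('pred nose px',proj(s,[.563,.0625,.038]),'mid',proj(s,[.678,.0625,.038]),proj(s,[.563,.0625,.0515]),proj(s,[.563,.0625,.0245]))
c=s['pixels'][150:400,250:500,::-1];cv2.imwrite('pics/s2c.png',cv2.resize(c,(600,600),interpolation=cv2.INTER_CUBIC))
E
```

```text
[0.487  0.0626 0.044 ] [ 3.142e+00 -1.000e-03 -1.000e-03]
[0.487  0.0626 0.044 ] [ 3.142e+00 -1.000e-03 -1.000e-03]
[0.487  0.0626 0.044 ] [ 3.142e+00 -1.000e-03 -1.000e-03]
nose [0.55910882 0.06292072 0.0525    ] [0.55946557 0.0628828  0.038     ]
0.7 [326.3, 300.6, 32.2, 45.5] (array([0.6764, 0.0638]), np.float64(0.058))
0.87 [366.6, 236.0, 39.9, 48.6] (array([0.4869, 0.0629, 0.0324]), np.float64(0.488))
pred nose px [349.78149977 258.1253517 ] mid [324.03813593 302.22956119] [350.09015141 254.12267967] [349.47837985 262.05628705]
```

View pics/s2c.png

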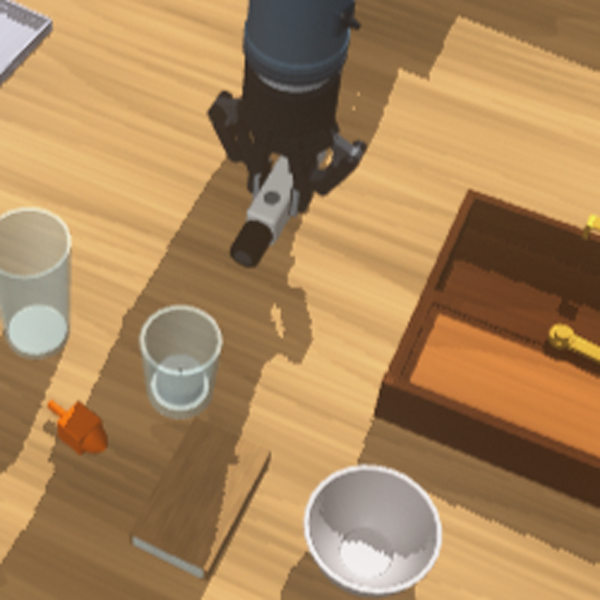

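The crop shows the nose face at about (246,252), pointing at the votive (180,360), about 9 cm from the glass. That matches the projection, so I hold here.

Emit:
step_arm:
  claw: [0.2, 0.2, 0.2, 0.2, 0.2, 0.2, 0.2, 0.2, 0.2, 0.2]
  travel:
    - [0, 0, 0]
    - [0, 0, 0]
    - [0, 0, 0]
    - [0, 0, 0]
    - [0, 0, 0]
    - [0, 0, 0]
    - [0, 0, 0]
    - [0, 0, 0]
    - [0, 0, 0]
    - [0, 0, 0]
  spin: [0, 0, 0, 0, 0, 0, 0, 0, 0, 0]

```text
clock: 9.7
tcp_pos: [0.4871, 0.0626, 0.0443]
ee_rot: [3.142, -0.001, -0.0]
force: [0.2, -0.1, -1.1]
finger_gap: 0.318
grip_force: 50.1
```

Emit:
step_arm:
  claw: [0.2, 0.2, 0.2, 0.2, 0.2, 0.2, 0.2, 0.2, 0.2, 0.2]
  travel:
    - [0, 0, 0]
    - [0, 0, 0]
    - [0, 0, 0]
    - [0, 0, 0]
    - [0, 0, 0]
    - [0, 0, 0]
    - [0, 0, 0]
    - [0, 0, 0]
    - [0, 0, 0]
    - [0, 0, 0]
  spin: [0, 0, 0, 0, 0, 0, 0, 0, 0, 0]

```text
clock: 10.7
tcp_pos: [0.4871, 0.0626, 0.0443]
ee_rot: [3.142, -0.001, -0.0]
force: [0.4, 0.6, -1.0]
finger_gap: 0.315
grip_force: 50.1
```

Emit:
step_arm:
  claw: [0.2, 0.2, 0.2, 0.2, 0.2, 0.2, 0.2, 0.2]
  travel:
    - [0, 0, 0]
    - [0, 0, 0]
    - [0, 0, 0]
    - [0, 0, 0]
    - [0, 0, 0]
    - [0, 0, 0]
    - [0, 0, 0]
    - [0, 0, 0]
  spin: [0, 0, 0, 0, 0, 0, 0, 0]

```text
clock: 11.5
tcp_pos: [0.4871, 0.0626, 0.0443]
ee_rot: [-3.142, 0.001, 0.0]
force: [0.4, 0.3, -1.6]
finger_gap: 0.32
grip_force: 50.1
```

Emit:
step_arm:
  claw: [0.2, 0.2, 0.2, 0.2, 0.2]
  travel:
    - [0, 0, -0.15]
    - [0, 0, -0.4]
    - [0, 0, -0.7]
    - [0, 0, -1]
    - [0, 0, -1]
  spin: [0, 0, 0, 0, 0]

```text
clock: 12.0
tcp_pos: [0.4897, 0.0631, 0.1477]
ee_rot: [-3.14, 0.002, -0.011]
force: [1.5, -0.0, -1.4]
finger_gap: 0.319
grip_force: 50.1
```

```bash
python3 - <<'E'
from h import *
b=np.array([.519,.3213]);th=.022;B=lambda x,y:b+R.from_euler('z',th).as_matrix()[:2,:2]@[x,y]
print('pivot',B(.0115,0),'comp',B(-.050,0),'catch',B(-.1055,0))
print('q',np.round(read_state()['q'],2))
goto([*B(-.05,0),.2],np.pi/2+th)
goto([*B(-.05,0),.2],0)
E
```

```text
pivot [0.53049722 0.32155298] comp [0.4690121  0.32020009] catch [0.41352553 0.31897919]
q [-0.07  0.42 -0.18  2.02  0.11  0.7  -1.9 ]
travel [-0.206 -2.572 -0.521] spin 0.493 psi -0.001 tcp [0.4897 0.0631 0.1477]
travel [-0.206 -2.572 -0.521] spin -0.0 psi -0.001 tcp [0.4897 0.0631 0.1477]
```

Emit:
step_arm:
  claw: [0.2, 0.2, 0.2, 0.2]
  travel:
    - [0, -0.2, -0.1]
    - [0, -0.45, -0.2]
    - [-0.05, -0.72, -0.2]
    - [-0.1, -1, -0.2]
  spin: [0, 0, 0, 0]

```text
clock: 12.4
tcp_pos: [0.4769, 0.1632, 0.1638]
ee_rot: [3.141, -0.002, -0.001]
force: [0.4, -1.0, -2.4]
finger_gap: 0.319
grip_force: 50.1
```

Emit:
step_arm:
  claw: [0.2, 0.2, 0.2]
  travel:
    - [0, -0.33, 0]
    - [-0.05, -0.67, 0]
    - [-0.1, -1, 0]
  spin: [0, 0, 0]

```text
clock: 12.7
tcp_pos: [0.4666, 0.2637, 0.1633]
ee_rot: [3.141, -0.001, -0.002]
force: [1.4, 0.1, -1.1]
finger_gap: 0.319
grip_force: 50.1
```

Emit:
step_arm:
  claw: [0.2, 0.2, 0.2, 0.2, 0.2, 0.2]
  travel:
    - [0, -0.2, 0]
    - [0, -0.4, 0]
    - [0, -0.57, 0]
    - [0, -0.57, 0]
    - [0, -0.57, 0]
    - [0, -0.57, 0]
  spin: [-0.04, -0.08, -0.12, -0.16, -0.2, -0.24]

```text
clock: 13.3
tcp_pos: [0.4667, 0.3194, 0.1631]
ee_rot: [2.918, 1.163, -0.003]
force: [0.4, -0.5, -1.4]
finger_gap: 0.317
grip_force: 50.1
```

Emit:
step_arm:
  claw: [0.2, 0.2, 0.2, 0.2, 0.2, 0.2, 0.2, 0.2]
  travel:
    - [0, 0, 0]
    - [0, 0, 0]
    - [0, 0, 0]
    - [0, 0, 0]
    - [0, 0, 0]
    - [0, 0, 0]
    - [0, 0, 0]
    - [0, 0, 0]
  spin: [-0.04, -0.08, -0.12, -0.16, -0.2, -0.24, -0.267, -0.267]

```text
clock: 14.1
tcp_pos: [0.4669, 0.3191, 0.1632]
ee_rot: [-2.197, -2.245, 0.002]
force: [-1.3, 0.2, -1.7]
finger_gap: 0.318
grip_force: 50.1
```

```bash
python3 - <<'E'
from h import *
w=snap('wrist','w5.png')
b=np.array([.519,.3213]);th=.022;B=lambda x,y:b+R.from_euler('z',th).as_matrix()[:2,:2]@[x,y]
goto([*B(-.05,0.003),.036],np.pi/2+th)
print(read_state()['finger_gap'],np.round(read_state()['force'],1))
for n,p in dict(inFL=(-.0995,.105),inFR=(-.0995,-.105),inBL=(.0055,.105),inBR=(.0055,-.105)).items(): print(n,np.round(proj(w,[*B(*p),.05])))
k=regions_of('keeper','wrist')
for x in k[:2]: print(x['p'],x['box'])
E
```

```text
travel [0.04  0.023 1.273] spin -0.001 psi 1.59 tcp [0.4669 0.3192 0.1633]
0.3160070671201411 [ 0.1 -0.2  0.1]
inFL [243.  72.]
inFR [259. 370.]
inBL [416.  72.]
inBR [396. 370.]
0.97 [436.0, 149.7, 69.8, 207.7]
0.45 [318.9, 267.1, 84.4, 283.5]
```

View pics/w5.png

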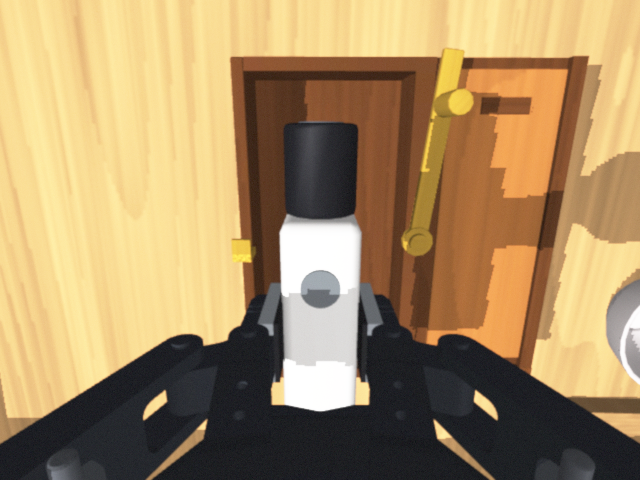

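The wrist view shows the thermometer centred over the compartment (inner walls near columns 246 and 412). The keeper pivot is at (417,241), the knob at (457,102) and the catch at (242,250), all as predicted. Now I lower it.

Emit:
step_arm:
  claw: [0.2, 0.2, 0.2, 0.2, 0.2, 0.2]
  travel:
    - [0.04, 0.02, 0.15]
    - [0.04, 0.02, 0.4]
    - [0.04, 0.02, 0.65]
    - [0.04, 0.02, 0.85]
    - [0.04, 0.02, 1]
    - [0.04, 0.02, 1]
  spin: [0, 0, 0, 0, 0, 0]

```text
clock: 14.8
tcp_pos: [0.4678, 0.3228, 0.0617]
ee_rot: [-2.197, -2.244, 0.006]
force: [-0.5, -0.0, -0.6]
finger_gap: 0.319
grip_force: 50.1
```

Emit:
step_arm:
  claw: [0.2, 0.2, 0.2, 0.2, 0.2, 0.2]
  travel:
    - [0, 0, 0.1]
    - [0, 0, 0.18]
    - [0, 0, 0.24]
    - [0, 0, 0.28]
    - [0, 0, 0.29]
    - [0, 0, 0.29]
  spin: [0, 0, 0, 0, 0, 0]

```text
clock: 15.4
tcp_pos: [0.4693, 0.3237, 0.0353]
ee_rot: [2.198, 2.245, 0.0]
force: [-0.0, 0.1, -0.9]
finger_gap: 0.317
grip_force: 50.1
```

Emit:
step_arm:
  claw: [0.2, 0.2, 0.2, 0.2]
  travel:
    - [0, 0, 0.01]
    - [0, 0, 0.02]
    - [0, 0, 0.025]
    - [0, 0, 0.025]
  spin: [0, 0, 0, 0]

```text
clock: 15.8
tcp_pos: [0.4693, 0.3236, 0.0328]
ee_rot: [-2.198, -2.245, 0.0]
force: [-0.5, -1.2, -0.6]
finger_gap: 0.314
grip_force: 50.1
```

Emit:
step_arm:
  claw: [0.2, 0.2, 0.2, 0.2]
  travel:
    - [0, 0, 0.01]
    - [0, 0, 0.01]
    - [0, 0, 0.02]
    - [0, 0, 0.02]
  spin: [0, 0, 0, 0]

```text
clock: 16.2
tcp_pos: [0.4694, 0.3237, 0.032]
ee_rot: [2.197, 2.244, -0.0]
force: [-4.2, -2.7, 13.4]
finger_gap: 0.32
grip_force: 52.1
```

Contact with the floor (13 N), so I release.

Emit:
step_arm:
  claw: [0.35, 0.4, 0.45, 0.5, 0.55, 0.55, 0.55]
  travel:
    - [0, 0, 0]
    - [0, 0, 0]
    - [0, 0, 0]
    - [0, 0, 0]
    - [0, 0, 0]
    - [0, 0, 0]
    - [0, 0, 0]
  spin: [0, 0, 0, 0, 0, 0, 0]

```text
clock: 16.9
tcp_pos: [0.4741, 0.325, 0.0333]
ee_rot: [2.198, 2.241, 0.012]
force: [9.2, -1.4, 13.9]
finger_gap: 0.553
grip_force: 3.1
```

Emit:
step_arm:
  claw: [0.55, 0.55, 0.55, 0.55, 0.55]
  travel:
    - [0, 0, -0.15]
    - [0, 0, -0.4]
    - [0, 0, -0.7]
    - [0, 0, -1]
    - [0, 0, -1]
  spin: [0, 0, 0, 0, 0]

```text
clock: 17.4
tcp_pos: [0.4705, 0.3255, 0.1346]
ee_rot: [2.197, 2.245, 0.009]
force: [0.4, 0.6, -0.1]
finger_gap: 0.551
grip_force: 0.0
```

Emit:
step_arm:
  claw: [0.55, 0.55, 0.55]
  travel:
    - [-0.2, 0, -0.4]
    - [-0.5, 0, -0.7]
    - [-0.5, 0, -0.7]
  spin: [0, 0, 0]

```text
clock: 17.7
tcp_pos: [0.4723, 0.2706, 0.2033]
ee_rot: [2.2, 2.238, 0.003]
force: [0.5, -0.6, 0.7]
finger_gap: 0.549
grip_force: 0.0
```

```bash
python3 - <<'E'
from h import *
w=snap('wrist','w6.png')
for l in ('thermo','keeper','keeper_knob','box'):
    for x in regions_of(l,'wrist')[:2]: print(l,round(x['p'],2),np.round(x['box']))
    
r=regions_of('thermo','wrist')
if r: print(fit([(w,r[0]['pixels'])],THER,.008,[.469,.323,1.59]))
goto([.469,.323,.2],1.59)
E
```

```text
thermo 0.84 [315. 148.  35. 196.]
keeper 0.63 [415.  86.  59. 172.]
keeper_knob 0.64 [414.  88.  61. 173.]
box 0.58 [389. 150. 320. 300.]
(array([0.4684, 0.3224, 1.5859]), np.float64(0.058))
travel [ 0.486  0.009 -0.005] spin 0.001 psi 1.594 tcp [0.4692 0.2744 0.1995]
```

View pics/w6.png

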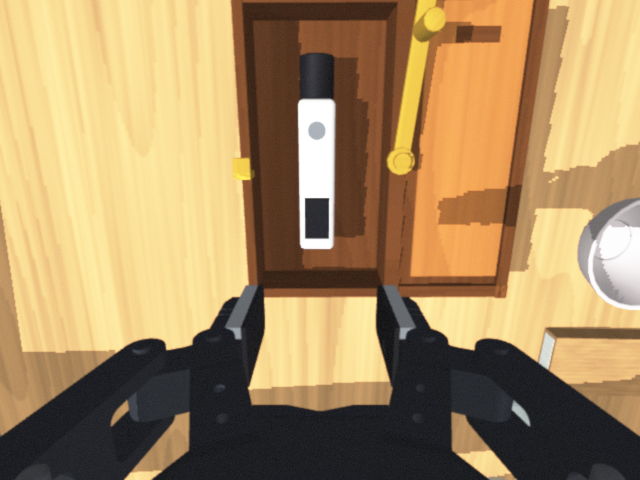

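The thermometer lies flat and display up in the compartment (317,150). The keeper pivot is at (402,161), the knob top at (434,20) and the catch at (243,168). Next I measure the keeper.

```bash
python3 - <<'E'
from h import *
w=snap('wrist')
p=ray(w,(402,160),.064)[:2];k=ray(w,(434,20),.089)[:2];c=ray(w,(243,164),.068)[:2]
print('pivot',p,'knob',k,np.linalg.norm(k-p),'catch',c)
th=.020;P=np.array([.5305,.3215])
a=np.arctan2(*(k-P)[::-1]); keep=np.pi+th-a; print('dir',a,'keeper',keep,'r',np.linalg.norm(k-P))
K=lambda g:P+.085*np.array([np.cos(np.pi+th-g),np.sin(np.pi+th-g)])
for g in (keep,1.2,.8,.4,0): print(g,K(g))
goto([*k,.2]); goto([*K(keep),.08])
print(np.round(read_state()['q'],2))
E
```

```text
pivot [0.52516554 0.32754222] knob [0.53151357 0.40907156] 0.0817761009167475 catch [0.41351691 0.32254419]
dir 1.559222662904489 keeper 1.6023699906853042 r 0.08757743001213456
1.6023699906853042 [0.53148374 0.40649431]
1.2 [0.49812139 0.40009151]
0.8 [0.47007235 0.38127875]
0.4 [0.45156351 0.35302824]
0 [0.445517   0.31980011]
travel [ 1.333  0.653 -0.005] spin 0 psi 1.594 tcp [0.4693 0.2743 0.1997]
travel [1.307 0.654 1.195] spin 0 psi 1.594 tcp [0.4693 0.2743 0.1997]
[-0.13  0.49 -0.63  1.83  0.35  0.93 -0.89]
```

Emit:
step_arm:
  claw: [0.55, 0.55, 0.55, 0.55]
  travel:
    - [0.2, 0.2, 0]
    - [0.45, 0.35, 0]
    - [0.75, 0.55, 0]
    - [0.8, 0.65, 0]
  spin: [0, 0, 0, 0]

```text
clock: 18.45
tcp_pos: [0.5331, 0.3597, 0.2001]
ee_rot: [-2.191, -2.247, -0.002]
force: [-0.4, -0.2, 0.6]
finger_gap: 0.552
grip_force: 0.0
```

```bash
python3 - <<'E'
from h import *
w=snap('wrist','w7.png')
t=snap('top')
P=np.array([.5305,.3215])
print('exp pivot',proj(w,[*P,.063]),'exp knob',proj(w,[.5315,.4075,.089]))
for im,n in ((w,'w'),(t,'t')):
    hsv=cv2.cvtColor(im['pixels'],cv2.COLOR_RGB2HSV)
    m=cv2.inRange(hsv,(20,150,60),(32,255,255)); 
    k,lab,sta,cen=cv2.connectedComponentsWithStats(m)
    for i in range(1,k):
        if sta[i,4]>15: print(n,sta[i],cen[i].round(1))
goto([.5315,.4075,.13])
E
```

```text
exp pivot [316.30333515 278.34425269] exp knob [320.36152957 169.75475355]
w [ 304  123   39  165 2778] [324.4 206.2]
w [159 275  25  19 352] [169.4 283.4]
t [111 253  64  13 387] [144.3 258.7]
t [166 318   9   6  48] [170.  320.4]
travel [ 0.508 -0.009  0.696] spin 0 psi 1.593 tcp [0.5336 0.3567 0.1996]
```

View pics/w7.png

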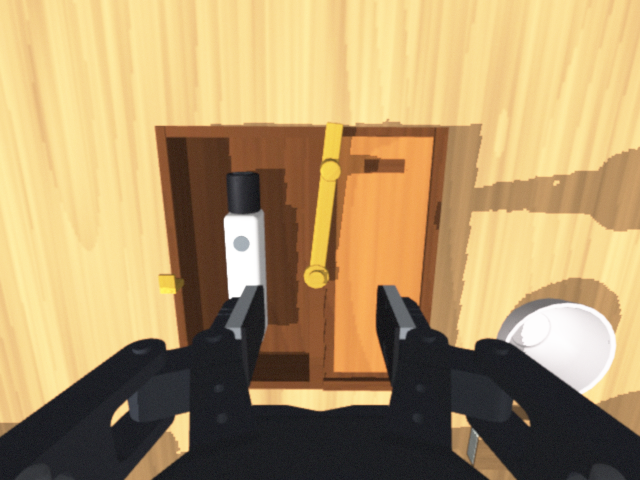

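The seen pivot (317,277) matches my prediction (316,278). The knob is at (331,170), about 6 mm further +x than predicted, so the keeper is at about 1.68 rad. I go above it.

Emit:
step_arm:
  claw: [0.55, 0.5, 0.45, 0.4, 0.4]
  travel:
    - [0.2, 0.02, 0]
    - [0.48, 0.05, 0.1]
    - [0.49, 0.055, 0.4]
    - [0.49, 0.055, 0.7]
    - [0.49, 0.055, 0.7]
  spin: [0.01, 0.02, 0.03, 0.035, 0.035]

```text
clock: 19.05
tcp_pos: [0.535, 0.4012, 0.126]
ee_rot: [2.317, 2.121, -0.015]
force: [0.1, -0.6, -1.1]
finger_gap: 0.398
grip_force: 0.0
```

```bash
python3 - <<'E'
from h import *
w=snap('wrist')
hsv=cv2.cvtColor(w['pixels'],cv2.COLOR_RGB2HSV);m=cv2.inRange(hsv,(20,150,60),(32,255,255));k,lab,sta,cen=cv2.connectedComponentsWithStats(m)
for i in range(1,k):
    if sta[i,4]>40: print(sta[i],cen[i].round(1))
print(proj(w,[.538,.4062,.089]))
goto([.538,.4062,.08],1.483)
E
```

```text
[ 310  196   31  200 4321] [325.6 296.4]
[133 396  20  24 229] [142.6 407.1]
[326.84936961 272.77634934]
travel [0.041 0.015 0.486] spin -0.0 psi 1.483 tcp [0.5363 0.4024 0.1287]
```

```bash
python3 - <<'E'
from h import *
cv2.imwrite('pics/w8.png',snap('wrist')['pixels'][:,:,::-1])
E
```

```text
(no output)
```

View pics/w8.png

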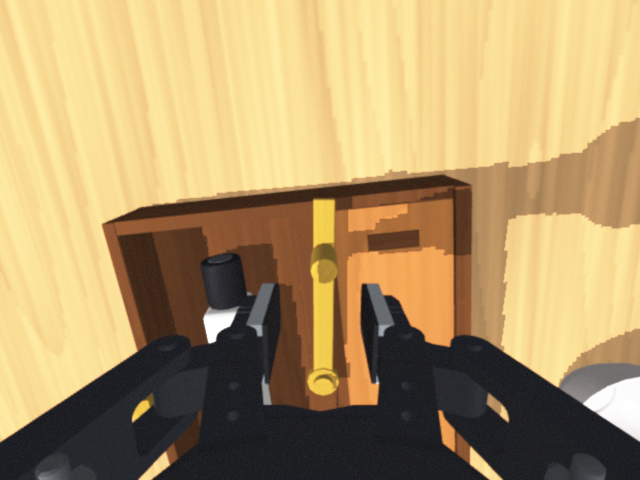

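The bar is vertical in the image and the knob top (323,270) lies centred between the fingers. That was my 11th picture, one over the limit of 10, so I'll use numbers only from here.

Emit:
step_arm:
  claw: [0.4, 0.4, 0.4, 0.4, 0.35, 0.25, 0.25, 0.25]
  travel:
    - [0.04, 0, 0.15]
    - [0.04, 0, 0.3]
    - [0.04, 0, 0.42]
    - [0.04, 0, 0.48]
    - [0.04, 0, 0.48]
    - [0.04, 0, 0.48]
    - [0.04, 0, 0.48]
    - [0.04, 0, 0.48]
  spin: [0, 0, 0, 0, 0, 0, 0, 0]
  grip_force: 20

```text
clock: 19.95
tcp_pos: [0.5387, 0.4084, 0.0834]
ee_rot: [2.318, 2.121, 0.002]
force: [-0.3, 0.1, 0.2]
finger_gap: 0.248
grip_force: 0.0
```

```bash
python3 - <<'E'
from h import *
st=read_state();print(np.round(st['tcp_pos'],4),st['force'].round(1),st['finger_gap'])
M=R.from_rotvec(st['ee_rot']).as_matrix();ps=np.arctan2(M[1,0],M[0,0])
P=np.array([.5305,.3215]);a0=1.483;p0=P+.085*np.array([np.cos(a0),np.sin(a0)])
for d in np.arange(8,104,8):
    a=a0+np.radians(d);p=P+.085*np.array([np.cos(a),np.sin(a)])
    # offsets in the tool axes of the current pose, and of pose turned by 48 deg
    D=M.T@np.r_[p-st['tcp_pos'][:2],0]
    a1=a0+np.radians(48);p1=P+.085*np.array([np.cos(a1),np.sin(a1)]);M1=R.from_euler('z',np.radians(48)).as_matrix()@M
    D1=M1.T@np.r_[p-p1,0]
    print(d,np.round(D[:2]*10,3),round(-d/180,3),'|',np.round(D1[:2]*10,3),round(-(d-48)/180,3))
E
```

```text
[0.5387 0.4084 0.0834] [-0.3  0.1  0.2] 0.247509159748756
8 [-0.031 -0.124] -0.044 | [-0.198  0.547] 0.222
16 [-0.056 -0.24 ] -0.089 | [-0.129  0.451] 0.178
24 [-0.097 -0.351] -0.133 | [-0.073  0.346] 0.133
32 [-0.153 -0.456] -0.178 | [-0.033  0.234] 0.089
40 [-0.222 -0.552] -0.222 | [-0.008  0.118] 0.044
48 [-0.305 -0.637] -0.267 | [0. 0.] 0.0
56 [-0.398 -0.71 ] -0.311 | [-0.008 -0.118] -0.044
64 [-0.501 -0.769] -0.356 | [-0.033 -0.234] -0.089
72 [-0.611 -0.814] -0.4 | [-0.074 -0.346] -0.133
80 [-0.726 -0.842] -0.444 | [-0.13 -0.45] -0.178
88 [-0.844 -0.854] -0.489 | [-0.199 -0.546] -0.222
96 [-0.963 -0.85 ] -0.533 | [-0.282 -0.631] -0.267
```

Emit:
step_arm:
  claw: [0.25, 0.25, 0.25, 0.25, 0.25, 0.25, 0.25, 0.25, 0.25, 0.25]
  travel:
    - [-0.02, -0.06, 0]
    - [-0.03, -0.124, 0]
    - [-0.056, -0.24, 0]
    - [-0.097, -0.351, 0]
    - [-0.153, -0.456, 0]
    - [-0.222, -0.552, 0]
    - [-0.305, -0.637, 0]
    - [-0.398, -0.71, 0]
    - [-0.501, -0.769, 0]
    - [-0.501, -0.769, 0]
  spin: [-0.02, -0.044, -0.089, -0.133, -0.178, -0.222, -0.267, -0.311, -0.356, -0.356]

```text
clock: 20.95
tcp_pos: [0.4571, 0.3637, 0.0828]
ee_rot: [-0.838, -3.027, 0.002]
force: [0.0, 0.3, -0.5]
finger_gap: 0.251
grip_force: 0.0
```

```bash
python3 - <<'E'
from h import *
st=read_state();print(np.round(st['tcp_pos'],4),st['force'].round(1),st['finger_gap'],st['grip_force'])
M=R.from_rotvec(st['ee_rot']).as_matrix();ps=np.arctan2(M[1,0],M[0,0])
P=np.array([.5305,.3215]);print('psi',ps)
for a in np.arange(2.7,3.3,.1).tolist()+[3.1616,3.22]:
    p=P+.085*np.array([np.cos(a),np.sin(a)]);D=M.T@np.r_[p-st['tcp_pos'][:2],0]
    print(round(a,3),p.round(4),np.round(D[:2]*10,3),round((ps-a)/np.pi,3))
w=snap('wrist')
hsv=cv2.cvtColor(w['pixels'],cv2.COLOR_RGB2HSV);m=cv2.inRange(hsv,(20,150,60),(32,255,255));k,lab,sta,cen=cv2.connectedComponentsWithStats(m)
for i in range(1,k):
    if sta[i,4]>40: print(sta[i],cen[i].round(1))
E
```

```text
[0.4571 0.3637 0.0828] [ 0.   0.3 -0.5] 0.25068022800689194 0.0
psi 2.6012432300431034
2.7 [0.4537 0.3578] [-0.001 -0.068] -0.031
2.8 [0.4504 0.35  ] [-0.014 -0.152] -0.063
2.9 [0.448  0.3418] [-0.035 -0.235] -0.095
3.0 [0.4464 0.3335] [-0.064 -0.315] -0.127
3.1 [0.4456 0.325 ] [-0.1   -0.391] -0.159
3.2 [0.4456 0.3165] [-0.145 -0.464] -0.191
3.162 [0.4455 0.3198] [-0.127 -0.436] -0.178
3.22 [0.4458 0.3148] [-0.155 -0.478] -0.197
[ 310  225   36  186 4955] [325.9 314.8]
[ 148  259   46   40 1066] [170.8 278. ]
```

Emit:
step_arm:
  claw: [0.25, 0.25, 0.25, 0.25, 0.25, 0.25, 0.25]
  travel:
    - [-0.01, -0.15, 0]
    - [-0.035, -0.235, 0]
    - [-0.064, -0.315, 0]
    - [-0.1, -0.391, 0]
    - [-0.127, -0.436, 0]
    - [-0.14, -0.455, 0]
    - [-0.14, -0.455, 0]
  spin: [-0.04, -0.085, -0.127, -0.16, -0.178, -0.178, -0.178]

```text
clock: 21.7
tcp_pos: [0.4465, 0.319, 0.0829]
ee_rot: [-0.022, 3.141, 0.0]
force: [-0.1, -0.0, 0.8]
finger_gap: 0.249
grip_force: 0.0
```

```bash
cat >> h.py <<'E'
def bar(s):
    hsv=cv2.cvtColor(s['pixels'],cv2.COLOR_RGB2HSV);m=cv2.inRange(hsv,(18,120,50),(34,255,255));k,lab,sta,cen=cv2.connectedComponentsWithStats(m)
    for i in range(1,k):
        if sta[i,4]>30:
            P=np.argwhere(lab==i)[:,::-1].astype(np.float32); vx,vy,x,y=cv2.fitLine(P,cv2.DIST_L2,0,.01,.01).ravel()
            print(sta[i],cen[i].round(1),'dir',vx.round(3),vy.round(3))
E
python3 - <<'E'
from h import *
st=read_state();print(np.round(st['tcp_pos'],4),st['force'].round(1),st['finger_gap'],st['grip_force'])
w=snap('wrist');bar(w)
B=lambda x,y:np.array([.519,.3213])+R.from_euler('z',.021).as_matrix()[:2,:2]@[x,y]
print('home: pivot',proj(w,[*B(.0115,0),.061]),'tip',proj(w,[*B(-.1055,0),.061]),'knob',proj(w,[*B(-.0735,0),.089]))
goto([.4456,.3165,.083],3.162)
E
```

```text
[0.4465 0.319  0.0829] [-0.1 -0.   0.8] 0.24917123774118552 0.0
[ 291  209   57  202 6108] [323.6 301.7] dir 0.053 0.999
home: pivot [321.18336664 446.96622915] tip [319.36449081 224.40608689] knob [319.98777297 325.94289479]
travel [ 0.008 -0.027 -0.001] spin -0.002 psi -3.127 tcp [0.4464 0.3192 0.0829]
```

Emit:
step_arm:
  claw: [0.25, 0.25, 0.25, 0.25]
  travel:
    - [0, 0, 0]
    - [0, -0.02, 0]
    - [0, -0.03, 0]
    - [0, -0.03, 0]
  spin: [0, 0, 0, 0]

```text
clock: 22.15
tcp_pos: [0.446, 0.3161, 0.0828]
ee_rot: [-0.028, 3.141, 0.001]
force: [-0.4, 0.9, -0.6]
finger_gap: 0.248
grip_force: 0.6
```

Emit:
step_arm:
  claw: [0.25, 0.25, 0.25]
  travel:
    - [0, -0.01, 0]
    - [0, -0.02, 0]
    - [0, -0.02, 0]
  spin: [0, 0, 0]

```text
clock: 22.45
tcp_pos: [0.4459, 0.3158, 0.083]
ee_rot: [-0.03, 3.141, 0.006]
force: [1.6, 6.3, -5.0]
finger_gap: 0.25
grip_force: 3.3
```

```bash
python3 - <<'E'
from h import *
st=read_state();print(np.round(st['tcp_pos'],4),st['force'].round(1),st['finger_gap'],st['grip_force'])
bar(snap('wrist'))
E
```

```text
[0.4459 0.3158 0.083 ] [ 1.6  6.3 -5. ] 0.2496928816242923 3.282015547156334
[ 300  210   49  201 5825] [326.6 304.2] dir 0.048 0.999
```

Emit:
step_arm:
  claw: [0.25, 0.25, 0.25, 0.25]
  travel:
    - [0, -0.015, 0]
    - [0, -0.03, 0]
    - [0, -0.03, 0]
    - [0, -0.03, 0]
  spin: [0, 0, 0, 0]

```text
clock: 22.9
tcp_pos: [0.4459, 0.3154, 0.0833]
ee_rot: [-0.032, 3.141, 0.014]
force: [0.8, 13.5, -9.4]
finger_gap: 0.251
grip_force: 6.6
```

It's against a firm stop. I back off to centre, open a little and lift away.

Emit:
step_arm:
  claw: [0.25, 0.25, 0.3, 0.4, 0.4]
  travel:
    - [0, 0.03, 0]
    - [0, 0.065, 0]
    - [0, 0.065, 0]
    - [0, 0.065, 0]
    - [0, 0.065, 0]
  spin: [0, 0, 0, 0, 0]

```text
clock: 23.4
tcp_pos: [0.446, 0.3167, 0.0827]
ee_rot: [0.028, -3.141, 0.002]
force: [0.6, -0.5, 0.1]
finger_gap: 0.403
grip_force: 0.0
```

Emit:
step_arm:
  claw: [0.4, 0.4, 0.4, 0.4, 0.4]
  travel:
    - [0, 0, -0.1]
    - [0, 0, -0.3]
    - [0, 0, -0.6]
    - [0, 0, -1]
    - [0, 0, -1]
  spin: [0, 0, 0, 0, 0]

```text
clock: 23.9
tcp_pos: [0.4478, 0.3198, 0.1881]
ee_rot: [-0.028, 3.135, 0.008]
force: [0.2, 0.8, -0.7]
finger_gap: 0.402
grip_force: 0.0
```

Emit:
step_arm:
  claw: [0.4, 0.4, 0.4, 0.4]
  travel:
    - [-0.2, 0.2, -0.2]
    - [-0.4, 0.4, -0.4]
    - [-0.4, 0.7, -0.4]
    - [-0.4, 0.7, -0.4]
  spin: [0, 0, 0, 0]

```text
clock: 24.3
tcp_pos: [0.4835, 0.3921, 0.224]
ee_rot: [-0.034, 3.141, 0.007]
force: [-0.6, -0.2, -0.4]
finger_gap: 0.401
grip_force: 0.0
```

```bash
python3 - <<'E'
from h import *
B=lambda x,y:np.array([.519,.3213])+R.from_euler('z',.021).as_matrix()[:2,:2]@[x,y]
print(np.round(read_state()['tcp_pos'],3))
for n in ('wrist','top','scene'):
    s=snap(n);print(n);bar(s)
    print(' home pivot',proj(s,[*B(.0115,0),.061]).round(1),'tip',proj(s,[*B(-.1055,0),.061]).round(1),'knob',proj(s,[*B(-.0735,0),.089]).round(1))
    for g in (.05,.1): p=np.array(B(.0115-.117*np.cos(g),.117*np.sin(g)));print('  tip at',g,proj(s,[*p,.061]).round(1))
    for l in ('thermo','votive'):
        for x in regions_of(l,n)[:1]: print(' ',l,round(x['p'],2),np.round(x['box']), fit([(s,x['pixels'])],VOT,0,[.678,.0625],False) if l=='votive' else '')
E
```

```text
[0.484 0.392 0.224]
wrist
[ 207  125   41  160 2891] [229.  200.4] dir 0.104 0.995
 home pivot [234.1 273.9] tip [224.2 130.8] knob [217.8 177.3]
  tip at 0.05 [231.9 131. ]
  tip at 0.1 [239.6 131.6]
  thermo 0.75 [235. 197. 175.  36.] 
  votive 0.74 [ 23. 391.  43.  79.] (array([0.678 , 0.0624]), np.float64(0.015))
top
[160 256  17  69 553] [168.8 291.5] dir 0.014 -1.0
 home pivot [168.6 261.1] tip [167.5 322.4] knob [162.9 305.7]
  tip at 0.05 [164.4 322.4]
  tip at 0.1 [161.4 322.3]
  votive 0.98 [304. 187.  35.  37.] (array([0.6772, 0.0626]), np.float64(0.092))
scene
[260 120  37  13  95] [280.3 126.7] dir 0.956 0.292
[297 131  27  11  67] [310.1 136.1] dir 0.941 0.337
[463 192  17   6  37] [470.8 194.4] dir 0.96 0.279
[493 199  33  14 105] [507.7 205.5] dir 0.941 0.338
[251 209  22  11  48] [263.1 213.8] dir 0.937 0.349
[385 216  38  16  83] [402.5 222.6] dir 0.945 0.327
[234 227  33  10  95] [248.2 232.3] dir 0.978 0.209
[479 238  25  57 421] [491.5 266.3] dir 0.31 -0.951
[371 258  17  12  31] [380.4 263.2] dir 0.888 0.459
[389 264  33  20 165] [406.8 273.5] dir 0.931 0.365
[354 284  21  16  66] [365.1 290.6] dir 0.813 0.582
[384 291  27  14  87] [398.1 298.1] dir 0.902 0.431
[381 299  25  18  98] [393.4 307.5] dir 0.84 0.543
[159 305  26  16  84] [171.7 313. ] dir 0.93 0.366
[564 335  40  17  71] [583.1 342.8] dir 0.922 0.386
[231 350  18  10  32] [239.3 354.9] dir 0.928 0.372
[546 358  16  10  41] [553.3 363.2] dir 0.917 0.398
[337 396  30  16  64] [353.  403.3] dir 0.904 0.428
[411 426  49  26 207] [435.3 438.4] dir 0.897 0.443
 home pivot [483.1 289.3] tip [499.5 244.4] knob [498.7 247.6]
  tip at 0.05 [502.4 245.5]
  tip at 0.1 [505.2 246.7]
  thermo 0.62 [491. 274.  78.  45.] 
  votive 0.71 [333. 358.  58.  69.] (array([0.7728, 0.1306]), np.float64(0.35))
```

```bash
python3 - <<'E'
from h import *
b=np.array([.519,.3213]);Rb=R.from_euler('z',.021).as_matrix()[:2,:2]
s=snap('wrist');m=cv2.inRange(cv2.cvtColor(s['pixels'],cv2.COLOR_RGB2HSV),(18,120,50),(34,255,255))
for r in range(126,284,6):
    c=np.flatnonzero(m[r]); c=c[(c>190)&(c<260)]
    out=[]
    for g in (0,.05):
        L=np.array([proj(s,[*(b+Rb@np.array([.0115-d*np.cos(g)+y*np.sin(g),d*np.sin(g)+y*np.cos(g)])),.061]) for y in (-.006,.006) for d in (0,.117)])
        out.append([round(float(np.interp(r,L[[i+1,i],1],L[[i+1,i],0])),1) for i in (0,2)])
    print(r,c.min() if len(c) else '',c.max() if len(c) else '',out)
E
```

```text
126 213 254 [[223.0, 238.8], [230.7, 246.5]]
132 214 240 [[223.2, 239.0], [230.8, 246.5]]
138 215 241 [[223.7, 239.3], [230.9, 246.6]]
144 226 242 [[224.1, 239.7], [231.0, 246.7]]
150 226 242 [[224.5, 240.1], [231.1, 246.7]]
156 227 242 [[225.0, 240.5], [231.3, 246.8]]
162 227 243 [[225.4, 240.8], [231.4, 246.8]]
168 220 243 [[225.9, 241.2], [231.5, 246.9]]
174 217 243 [[226.3, 241.6], [231.6, 246.9]]
180 220 243 [[226.8, 242.0], [231.7, 247.0]]
186 230 243 [[227.2, 242.3], [231.9, 247.0]]
192 231 243 [[227.6, 242.7], [232.0, 247.1]]
198 231 244 [[228.1, 243.1], [232.1, 247.1]]
204 231 244 [[228.5, 243.5], [232.2, 247.2]]
210 232 245 [[229.0, 243.8], [232.4, 247.2]]
216 231 246 [[229.4, 244.2], [232.5, 247.3]]
222 231 246 [[229.9, 244.6], [232.6, 247.3]]
228 231 246 [[230.3, 245.0], [232.7, 247.4]]
234 232 247 [[230.7, 245.3], [232.8, 247.5]]
240 233 247 [[231.2, 245.7], [233.0, 247.5]]
246 233 247 [[231.6, 246.1], [233.1, 247.6]]
252 233 249 [[232.1, 246.5], [233.2, 247.6]]
258 234 248 [[232.5, 246.8], [233.3, 247.7]]
264 234 250 [[233.0, 247.2], [233.5, 247.7]]
270 231 254 [[233.4, 247.6], [233.6, 247.8]]
276 231 253 [[233.6, 247.8], [233.6, 247.8]]
282 237 248 [[233.6, 247.8], [233.6, 247.8]]
```

The bar's slope matches the closed line to within about 0.01 rad, it met a firm stop, and the cup hasn't moved. I'm handing the job in.

```bash
python3 -c "
from cell import *
print(job_done())"
```

```text
the job is handed in; nothing more can be done
None
```

The job is handed in: I held the thermometer aimed at the votive's side about 9 cm from the glass for about 3 s, laid it display up in the compartment, and swung the keeper home against its stop; I viewed 11 pictures, one over the limit of 10.

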